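# Put the returned medicine bottles back with their own kind

## Task

Four medicine bottles have been returned to the dispensary counter, mixed with two cartons. Put each bottle back in the basket that already holds bottles of its kind, standing upright on the basket's floor in the free space at the front; set them down without dropping or knocking any over, and leave the two cartons where they lie.

Things in the scene. Friction and masses are not known exactly. Their poses are not given: they have to be found in the camera images.
- wide_bottle: Wide-mouth amber glass tablet bottle with a white screw cap: round body 52 diameter up to 56, neck 36 diameter, cap 40 diameter from 66 to 90 above the base (the top). About 120 g. Loose; it starts upright on the counter, any yaw. Origin: centre of its underside, z up. (Sizes in mm.)
- tall_bottle: Tall amber glass syrup bottle with a small white screw cap: round body 46 diameter up to 83, then a neck 24 diameter; cap 28 diameter from 103 to 125 above the base (the top). About 200 g. Loose; it starts upright on the counter, any yaw. Origin: centre of its underside, z up. (Sizes in mm.)
- square_bottle: White plastic tablet bottle of square section 50 x 50 (sides along its x and y) up to 64, neck 28 diameter, round white screw cap 32 diameter from 72 to 96 above the base (the top). About 90 g. Loose; it starts upright on the counter, any yaw. Origin: centre of its underside, z up. (Sizes in mm.)
- dropper_bottle: Small amber glass dropper bottle: round body 38 diameter up to 46; black collar 24 diameter from 52 to 76 above the base; on top of it a black rubber bulb 14 diameter up to 104. About 60 g. Loose; it starts upright on the counter, any yaw. Origin: centre of its underside, z up. (Sizes in mm.)
- wide_basket: Orange slotted basket fixed on the counter, 222 long (x), 84 wide (y), 45 high, walls and floor 3 thick. Holds two bottles like wide_bottle, tops 93 up, fixed, from x = -8 to its far (+x) end. Free space at its front (-x end, towards the robot): 100 x 78, middle at x = -58, y = 0, floor z = 3. Origin: centre of the underside, z up; yaw within 0.3 rad. (Sizes in mm.)
- tall_basket: Orange slotted basket fixed on the counter, 222 long (x), 84 wide (y), 45 high, walls and floor 3 thick. Holds two bottles like tall_bottle, tops 128 up, fixed, from x = -8 to its far (+x) end. Free space at its front (-x end, towards the robot): 100 x 78, middle at x = -58, y = 0, floor z = 3. Origin: centre of the underside, z up; yaw within 0.3 rad. (Sizes in mm.)
- square_basket: Orange slotted basket fixed on the counter, 222 long (x), 84 wide (y), 45 high, walls and floor 3 thick. Holds two bottles like square_bottle, tops 99 up, fixed, from x = -8 to its far (+x) end. Free space at its front (-x end, towards the robot): 100 x 78, middle at x = -58, y = 0, floor z = 3. Origin: centre of the underside, z up; yaw within 0.3 rad. (Sizes in mm.)
- dropper_basket: Orange slotted basket fixed on the counter, 222 long (x), 84 wide (y), 45 high, walls and floor 3 thick. Holds six bottles like dropper_bottle, tops 107 up, fixed, from x = -8 to its far (+x) end. Free space at its front (-x end, towards the robot): 100 x 78, middle at x = -58, y = 0, floor z = 3. Origin: centre of the underside, z up; yaw within 0.3 rad. (Sizes in mm.)
- long_carton: White medicine carton with a blue band, 90 x 50 x 28 high, lying flat on the counter among the bottles, loose. Not to be moved. Origin: centre of its underside, x along its length. (Sizes in mm.)
- short_carton: White medicine carton with a green band, 70 x 45 x 35 high, lying flat on the counter among the bottles, loose. Not to be moved. Origin: centre of its underside, x along its length. (Sizes in mm.)

How it is judged:
By the outcome, as a careful person would: the job done as asked, in the order asked, and still so for the second after the job is handed in, with the robot touching nothing.
It also fails if it takes over 109 s, if anything falls off the work surface, if the arm or the gripper's body presses on something with over 40 N, if the wrist force passes 120 N, or if a joint passes its speed limit or range.

## Robot

A 6-joint arm with a two-finger parallel gripper is mounted at the origin on the work surface. World frame = base frame: x ahead of the robot, y to its left, z up, the work surface at z = 0. Lengths are in m, angles in rad, forces in N, time in s.
With the tool pointing down it reaches from about 0.375 to 0.975 m from the base axis. Payload 3.8 kg.
Tool frame: the origin (TCP) lies midway between the tips of the shut fingers; the grasp point (between the pads) lies 19 mm behind it; z points along the fingers, y is the line along which they close (so a half turn about z gives the same grasp; the last joint's range is limited). The gripper opens to 85 mm and grips with 20 to 120 N. Pads are 22 mm wide; open, the fingers measure 114 mm over their backs; the gripper's body (76 mm by 85 mm) begins 54 mm behind the grasp point. The pads swing forward as they close: fully open they stand 13 mm farther back than shut.
Start: joints at [-1.277, 0.264, 1.604, -0, 1.274, -0.037], TCP at [0.219, -0.638, 0.231] pointing down, gripper open.
Joint ranges: [-2.63, 2.63], [-0.94, 2.18], [0.31, 2.57], [-1.31, 4.45], [0, 2.66], [-2.55, 2.55]. Speed limits (rad/s): [2.57, 2.57, 3.14, 3.14, 3.14, 3.14].

## Interface

Orientations are given as a unit quaternion [w, x, y, z].
In Python, from bench import manip gives the robot as it stands.
- The arm moves only by the tool arm_command, never from a script. Its argument "series" is a list of rows, each a list of 6 numbers: the shift along the tool's x, y, z each as a share of 120 mm, from -1 to 1, then the turn, a rotation vector about the tool's x, y, z each as a share of pi/4 rad, from -1 to 1. A call has 1 to 8 rows; each row is the pose to reach, as a shift and turn from the pose commanded when the call began, along the tool's axes at that moment; what a row does not reach only later rows make up. A row lasts 1/12 s, in which the tool goes at most 41.7 mm and 7.16 degrees, less where a joint would pass 70% of its speed; a pose out of reach is approached as far as the arm can. A call with a number of a shift or a turn outside -1 to 1 is refused whole. A call with a gripper value outside its range is refused whole. "jaw" is the opening, from 0 (shut) to 1 (fully open), set as the call begins (left out, the last holds). The fingers move at their own pace and stop on an object; "grip_force" is the grip in N (left out, the last holds). Time passes only in rows, so rows that repeat a pose let the fingers close. It gives the time, the measured TCP pose, the force, the opening and the grip force at its end, in the units of the state.
- manip.get_obs(): the state, without advancing time (a new reading comes with each control period).
- manip.get_image(name): name is "scene" or "top" or "wrist"; returns (picture, depth): 400x640x3 uint8, red, green, blue; 400x640 float32, m along the optical axis (not along the pixel's ray), 0 where there is no reading.
- manip.calibration(name): a dict with "K" (3x3 intrinsics, pixels), "extrinsics" (4x4, takes a point from world to camera coordinates); the wrist camera has in their place "T_tool_cam" (4x4, takes a point from camera to tool coordinates, whose origin is the TCP and whose axes are the flange's). Camera axes: x right, y up, looking along -z (the intrinsics and any distortion apply to the point x, -y, -z); pixel columns grow to the right and rows downward; lengths in m; the calibration is good to about 2 mm. A picture is of the moment at which its call begins: read the wrist's pose just before it. calibration takes no time and is no camera call.
- manip.sign_off(): hands the job in; it is judged then, once.
The state is a dict: "time_s": time; "joint_positions": joint angles; "joint_velocities": joint speeds; "effort": joint torques, N m; "ee_pos": TCP position; "eef_rot": TCP orientation; "contact_force": force on the tool from outside, world axes, zero at the start; "moment": the same for the moment, N m; "opening": finger opening in m; "grip_force": force on a finger pad.
Only numpy, scipy, OpenCV 4.12 (cv2) and the standard library are available. Lean on these libraries where they do the work, as an engineer would, in place of code of your own. Each camera call takes 0.05 s, during which the arm holds its last target. There are 200 camera calls.

## Working session

There is one attempt and no reset: what is moved stays moved. The work goes in short steps, Python scripts to look and compute and a tool call to move; the robot and the scene stay as the last step left them, time stands still between calls to the robot, and variables do not carry over. Pictures are saved under pics/ and viewed, at most 14 in all, crops included, and the job is handed in when it is done.

Besides the shell and the picture viewer there is one more tool, called after "Emit:" as name([rows], argument=value, ...), one row to a line, values as JSON. arm_command: Moves the arm, as the interface text tells. Its arguments: {"type":"object","properties":{"series":{"type":"array","items":{"type":"array","items":{"type":"number","minimum":-1,"maximum":1}}},"jaw":{"type":"number"},"grip_force":{"type":"number"}},"required":["series"]}

```bash
ls; mkdir -p pics
python3 - <<'E'
from bench import manip
import cv2,numpy as np
np.set_printoptions(precision=4,suppress=True)
o=manip.get_obs();print(o)
for n in("scene","top","wrist"):
    im,d=manip.get_image(n);cv2.imwrite(f"pics/{n}0.png",im[:,:,::-1]);np.save(f"pics/{n}0.npy",d)
    c=manip.calibration(n);print(n,c,(d>0).mean())
E
```

```text
pics
{'time_s': 0.0, 'joint_positions': array([-1.277 ,  0.2648,  1.6054,  0.    ,  1.2737, -0.0369]), 'joint_velocities': array([-0.0004,  0.0026,  0.0007, -0.    ,  0.001 , -0.0005]), 'effort': array([ -0.001 , -51.5116, -36.7315,  -0.0003,   0.0128,   0.    ]), 'ee_pos': array([ 0.219 , -0.6377,  0.2299]), 'eef_rot': array([-0.0011,  0.9864,  0.1646, -0.0001]), 'contact_force': array([-0.5802,  0.7258, -0.5172]), 'moment': array([ 0.0238, -0.0231, -0.0266]), 'grip_force': 0.0, 'opening': 0.08548699553060676}
scene {'K': array([[427.302 ,   0.    , 315.7475],
       [  0.    , 427.302 , 196.506 ],
       [  0.    ,   0.    ,   1.    ]]), 'extrinsics': array([[ 0.079 ,  0.9969,  0.0044, -0.0464],
       [-0.5722,  0.0418,  0.819 ,  0.2622],
       [ 0.8163, -0.0672,  0.5737, -1.4815],
       [ 0.    ,  0.    ,  0.    ,  1.    ]])} 0.996140625
top {'K': array([[506.0456,   0.    , 319.1074],
       [  0.    , 506.0456, 195.5974],
       [  0.    ,   0.    ,   1.    ]]), 'extrinsics': array([[ 0.0075, -1.    , -0.0057,  0.0155],
       [ 0.9819,  0.0063,  0.1893, -0.5118],
       [-0.1893, -0.0071,  0.9819, -1.2058],
       [ 0.    ,  0.    ,  0.    ,  1.    ]])} 0.99608984375
wrist {'K': array([[305.8124,   0.    , 323.3473],
       [  0.    , 305.8124, 198.91  ],
       [  0.    ,   0.    ,   1.    ]]), 'T_tool_cam': array([[-0.0006,  0.9516,  0.3074,  0.0792],
       [ 1.    ,  0.0008, -0.0006, -0.0003],
       [-0.0008,  0.3074, -0.9516, -0.142 ],
       [ 0.    ,  0.    ,  0.    ,  1.    ]])} 0.99598046875
```

View pics/scene0.png

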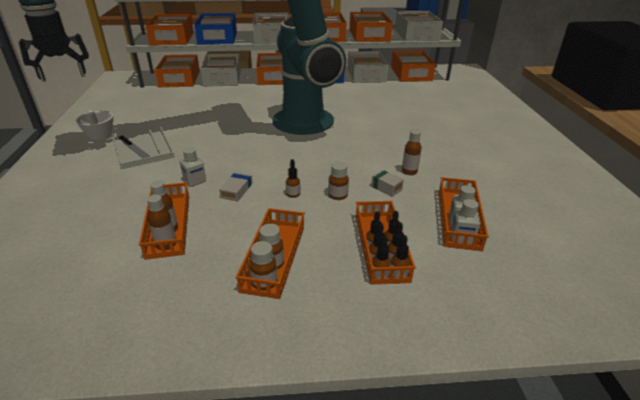

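View pics/top0.png

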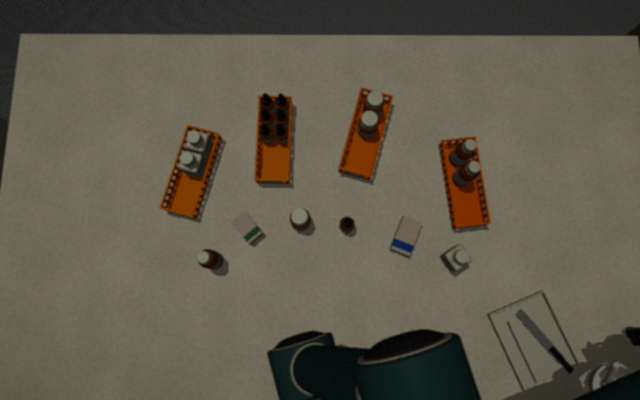

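The scene view looks back at the robot, with +y to the right. It shows the tall bottle at (412,155), wide at (338,182), dropper at (292,180) and square at (193,168). The baskets, left to right, are tall, wide, dropper and square. In the top view the bottles are at tall (208,258), wide (300,218), dropper (347,225) and square (457,258), and the cartons at (250,228) and (405,236).

```bash
cat > h.py <<'E'
from bench import manip
import cv2,numpy as np
from scipy import ndimage as nd
from scipy.spatial.transform import Rotation as R
np.set_printoptions(precision=4,suppress=True)
def pose():
    o=manip.get_obs();q=o['eef_rot'];T=np.eye(4)
    T[:3,:3]=R.from_quat(q[[1,2,3,0]]).as_matrix();T[:3,3]=o['ee_pos'];return T,o
def cam2world(n,T=None):
    c=manip.calibration(n)
    return c['K'],(np.linalg.inv(c['extrinsics']) if n!='wrist' else T@c['T_tool_cam'])
def rays(n,uv,T=None):
    K,M=cam2world(n,T);uv=np.atleast_2d(uv)
    d=np.c_[(uv[:,0]-K[0,2])/K[0,0],-(uv[:,1]-K[1,2])/K[1,1],-np.ones(len(uv))]
    return M[:3,3],d@M[:3,:3].T
def onplane(n,uv,z,T=None):
    o,d=rays(n,uv,T);return o+d*((z-o[2])/d[:,2])[:,None]
def cloud(n,d,T=None):
    v,u=np.mgrid[:400,:640];o,r=rays(n,np.c_[u.ravel(),v.ravel()],T)
    P=o+r*d.ravel()[:,None];P[d.ravel()<=0]=np.nan;return P.reshape(400,640,3)
def tri(a,b):  # rays (o,d) -> midpoint, gap
    (o1,d1),(o2,d2)=a,b;d1=d1[0];d2=d2[0]
    s=np.linalg.lstsq(np.c_[d1,-d2],o2-o1,rcond=None)[0]
    p,q=o1+s[0]*d1,o2+s[1]*d2;return (p+q)/2,np.linalg.norm(p-q)
E
python3 - <<'E'
from h import *
P={};I={}
for n in("top","scene"):
    P[n]=cloud(n,np.load(f"pics/{n}0.npy"));I[n]=cv2.imread(f"pics/{n}0.png")
    p=P[n];tab=p[(p[...,0]>.4)&(p[...,0]<.9)&(abs(p[...,1])<.4)&(abs(p[...,2])<.012)]
    print(n,"table z med/std",np.median(tab[:,2]),tab[:,2].std())
# seeds
S={'tall':((208,258),(412,155)),'wide':((300,218),(338,182)),'dropper':((347,225),(292,180)),'square':((457,258),(193,168))}
for k,(a,b) in S.items():
    out=[]
    for n,s in(("top",a),("scene",b)):
        p=P[n];m=(p[...,2]>.015)
        w=np.zeros_like(m);w[s[1]-30:s[1]+30,s[0]-25:s[0]+25]=1
        l,_=nd.label(m&w)
        ids=np.bincount(l[s[1]-6:s[1]+7,s[0]-6:s[0]+7].ravel());ids[0]=0;c=l==ids.argmax()
        zt=np.percentile(p[c][:,2],97);t=c&(p[...,2]>zt-.005)
        v,u=np.nonzero(t);out.append((n,(u.mean(),v.mean())))
        print(k,n,'ztop',zt,'n',len(u),'depth ctr',p[t].mean(0),'xy ext',np.ptp(p[c],axis=0),'uv',u.mean(),v.mean())
    print('   tri',*tri(*[rays(n,uv) for n,uv in out]))
for n in P:
    p=P[n];h=cv2.cvtColor(I[n],cv2.COLOR_BGR2HSV)
    m=(h[...,0]<16)&(h[...,1]>150)&(h[...,2]>60)&(p[...,0]>.45)&(p[...,2]>.03)&(p[...,2]<.055)
    l,k=nd.label(nd.binary_dilation(m,iterations=2))
    for i in range(1,k+1):
        q=p[(l==i)&m]
        if len(q)<60:continue
        r=cv2.minAreaRect((q[:,:2]*1000).astype(np.float32));print(n,'basket',len(q),'z',np.percentile(q[:,2],[50,95]),r)
# everything else low: cartons
p=P['top'];m=(p[...,2]>.012)&(p[...,2]<.06)&(p[...,0]<.62)&(p[...,0]>.35)
l,k=nd.label(m)
for i in range(1,k+1):
    q=p[l==i]
    if len(q)>80:print('obj',len(q),np.percentile(q[:,2],90),cv2.minAreaRect((q[:,:2]*1000).astype(np.float32)))
E
```

```text
top table z med/std 0.00042737046304652804 0.0029022880242078543
scene table z med/std 0.00028010462883909515 0.001824132303615346
tall top ztop 0.1281645329249698 n 88 depth ctr [0.3537 0.2815 0.1259] xy ext [0.0456 0.0426 0.1145] uv 203.01136363636363 256.6818181818182
tall scene ztop 0.1252906387914593 n 52 depth ctr [0.3565 0.2825 0.1243] xy ext [0.0414 0.0464 0.1123] uv 414.86538461538464 132.01923076923077
   tri [0.354  0.2828 0.1229] 0.001208115410407495
wide top ztop 0.09380015660950564 n 156 depth ctr [0.4555 0.066  0.091 ] xy ext [0.0503 0.0492 0.0812] uv 299.0769230769231 215.32692307692307
wide scene ztop 0.09118167734999298 n 121 depth ctr [0.4576 0.0669 0.0898] xy ext [0.051  0.0514 0.0773] uv 338.6363636363636 165.65289256198346
   tri [0.4559 0.0666 0.0887] 0.0010107382498474775
dropper top ztop 0.10332801292603766 n 20 depth ctr [ 0.4433 -0.05    0.1024] xy ext [0.0375 0.036  0.0908] uv 348.15 220.05
dropper scene ztop 0.10027554304956267 n 21 depth ctr [ 0.446  -0.0484  0.1005] xy ext [0.0272 0.0365 0.0891] uv 291.9047619047619 161.23809523809524
   tri [ 0.4438 -0
[... 2429 characters left out ...]
22216797, 88.60523223876953), 6.816620349884033)
obj 117 0.05617538935518076 ((560.130126953125, -334.0917663574219), (45.38664245605469, 20.917905807495117), 38.03545379638672)
obj 537 0.03847068307062855 ((434.3738098144531, 198.15805053710938), (70.60530853271484, 45.397029876708984), 41.23876953125)
obj 128 0.058315282226125656 ((446.49395751953125, 62.84026336669922), (34.042755126953125, 51.159751892089844), 17.496673583984375)
obj 766 0.031857277835552034 ((417.0808410644531, -198.25674438476562), (50.76744079589844, 91.08059692382812), 67.61187744140625)
obj 112 0.051478124390492486 ((440.91510009765625, -49.53873825073242), (36.42988204956055, 33.053001403808594), 77.68875122070312)
```

Run:
```python
from h import *
A=[]
for n in("top","scene"):
    p=cloud(n,np.load(f"pics/{n}0.npy"));I=cv2.imread(f"pics/{n}0.png");h=cv2.cvtColor(I,cv2.COLOR_BGR2HSV)
    m=(h[...,0]<16)&(h[...,1]>150)&(h[...,2]>60)&(p[...,2]>.038)&(p[...,2]<.052)&(p[...,1]<-.25)&(p[...,0]>.42)
    q=p[m]; print(n,cv2.minAreaRect((q[:,:2]*1000).astype(np.float32)))
    c=np.array([np.cos(.115),np.sin(.115)]);u=q[:,:2]@c;w=q[:,:2]@np.array([-c[1],c[0]])
    print('  u,w ranges',np.percentile(u,[0,1,99,100]),np.percentile(w,[0,1,99,100]))
    m=(np.hypot(p[...,0]-.3627,p[...,1]+.3145)<.045)
    for lo,hi in((.012,.068),(.058,.069)):
        s=p[m&(p[...,2]>lo)&(p[...,2]<hi)];print('  sq',len(s),cv2.minAreaRect((s[:,:2]*1000).astype(np.float32)))
    A.append(p[m&(p[...,2]>.012)&(p[...,2]<.068)])
s=np.vstack(A);print('both',cv2.minAreaRect((s[:,:2]*1000).astype(np.float32)))
# basket bottle kinds check & place points
B={'wide':(.6802,-.0983,-15.25),'drop':(.6635,.1371,-1.14),'square':(.5775,.3453,-14.8)}
for k,(x,y,a) in B.items():
    a=np.deg2rad(a);print(k,'place',x-.062*np.cos(a),y-.062*np.sin(a))
```

```text
top ((553.34912109375, -346.61468505859375), (226.15771484375, 87.6666488647461), 6.672911643981934)
  u,w ranges [0.3969 0.3973 0.6226 0.623 ] [-0.4518 -0.4511 -0.3642 -0.364 ]
  sq 342 ((361.69512939453125, -314.91082763671875), (50.53337097167969, 51.2122802734375), 33.67365646362305)
  sq 228 ((361.54791259765625, -315.2962646484375), (50.474029541015625, 50.26118850708008), 31.730730056762695)
scene ((551.94775390625, -344.92730712890625), (228.12228393554688, 85.63776397705078), 6.617327690124512)
  u,w ranges [0.3946 0.3971 0.6217 0.6228] [-0.4488 -0.4485 -0.3633 -0.3632]
  sq 484 ((364.8758850097656, -312.63568115234375), (49.653438568115234, 53.51300048828125), 28.115642547607422)
  sq 148 ((364.4512939453125, -313.4400939941406), (50.39568328857422, 47.415252685546875), 31.30076026916504)
both ((363.78033447265625, -313.5365905761719), (55.45456314086914, 51.21736526489258), 33.91046142578125)
wide place 0.6203831859226137 -0.08199206470360557
drop place 0.6015122718999025 0.13833351732391322
square place 0.5175569499065236 0.361137636992019
```

```bash
python3 -c "
import cv2
a=cv2.imread('pics/scene0.png')[120:300,120:500];cv2.imwrite('pics/crop1.png',cv2.resize(a,None,fx=2,fy=2,interpolation=3))"
```

```text
(no output)
```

View pics/crop1.png

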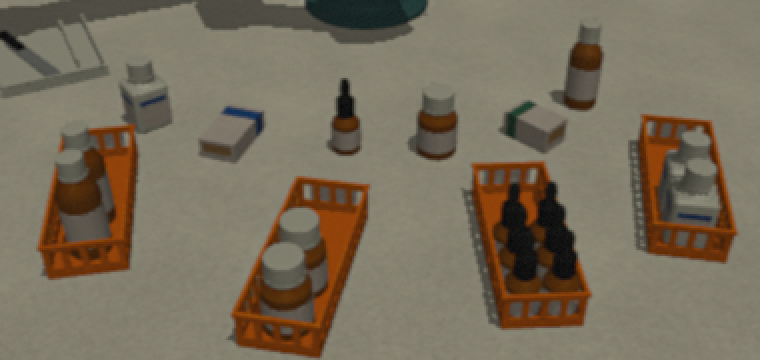

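```bash
cat >> h.py <<'E'
def plan(*targets,start=None):
    """targets: (x,y,z,yawdeg); prints last row of each call, chained from the measured pose"""
    T,o=pose();x=o['ee_pos'].copy();psi=np.arctan2(T[1,0],T[0,0])
    print('t %.2f'%o['time_s'],'at',x,'yaw %.1f'%np.rad2deg(psi),'F',o['contact_force'],'open %.4f grip %.1f'%(o['opening'],o['grip_force']),'tilt',T[2,:2])
    for t in targets:
        dy=np.deg2rad(t[3])-psi; dy=(dy+np.pi)%(2*np.pi)-np.pi if abs(dy)>2*np.pi-.5 else dy
        d=np.array(t[:3])-x;n=int(np.ceil(max(np.linalg.norm(d[:2])/.118,abs(d[2])/.118,abs(dy)/.78,.01)))
        for i in range(n):
            k=n-i;ry=np.deg2rad(t[3])-psi;ry=(ry+np.pi)%(2*np.pi)-np.pi;r=(np.array(t[:3])-x)/k
            c,s=np.cos(psi),np.sin(psi)
            v=np.round(np.array([r[:2]@[c,s],r[:2]@[s,-c],-r[2]])/.12,3);w=np.round(-ry/k/(np.pi/4),2)
            print('  ',v,w)
            m=v*.12;x=x+[c*m[0]+s*m[1],s*m[0]-c*m[1],-m[2]];psi-=w*np.pi/4
        print('  -> ',x,np.rad2deg(psi))
E
python3 -c "
from h import *
plan((.3627,-.3145,.21,122),(.3627,-.3145,.12,122),(.3627,-.3145,.069,122))"
```

```text
t 0.15 at [ 0.2191 -0.6378  0.2302] yaw 19.0 F [-0.1631  0.1848 -0.0625] open 0.0854 grip 0.0 tilt [ 0.0001 -0.0018]
   [ 0.669 -0.72   0.056] -0.76
   [ 0.958 -0.219  0.056] -0.76
   [0.916 0.357 0.056] -0.77
  ->  [ 0.3627 -0.3145  0.21  ] 122.00559985057019
   [-0.   -0.    0.75] 0.0
  ->  [ 0.3627 -0.3145  0.12  ] 122.00559985057019
   [-0.    -0.     0.425] 0.0
  ->  [ 0.3627 -0.3145  0.069 ] 122.00559985057019
```

Emit:
arm_command([
  [0.17,-0.18,0.014,0,0,-0.15],
  [0.33,-0.36,0.028,0,0,-0.3],
  [0.5,-0.54,0.04,0,0,-0.45],
  [0.67,-0.72,0.056,0,0,-0.6],
  [0.67,-0.72,0.056,0,0,-0.76],
  [0.67,-0.72,0.056,0,0,-0.76],
], jaw=1, grip_force=40)

```text
time_s: 0.65
ee_pos: [0.2677, -0.5288, 0.2241]
eef_rot: [-0.0, 0.893, 0.45, 0.0]
contact_force: [-0.3, -1.2, -0.2]
opening: 0.0853
grip_force: 0.0
```

Emit:
arm_command([
  [0.24,-0.055,0.014,0,0,-0.15],
  [0.48,-0.11,0.028,0,0,-0.3],
  [0.72,-0.165,0.04,0,0,-0.45],
  [0.96,-0.22,0.056,0,0,-0.6],
  [0.96,-0.22,0.056,0,0,-0.76],
  [0.96,-0.22,0.056,0,0,-0.76],
])

```text
time_s: 1.15
ee_pos: [0.3155, -0.422, 0.2178]
eef_rot: [0.0, 0.723, 0.691, -0.0]
contact_force: [0.3, 0.1, 0.7]
opening: 0.0854
grip_force: 0.0
```

Emit:
arm_command([
  [0.23,0.09,0.014,0,0,-0.15],
  [0.46,0.18,0.028,0,0,-0.3],
  [0.69,0.27,0.04,0,0,-0.45],
  [0.916,0.357,0.056,0,0,-0.6],
  [0.916,0.357,0.056,0,0,-0.77],
  [0.916,0.357,0.056,0,0,-0.77],
  [0.916,0.357,0.056,0,0,-0.77],
])

```text
time_s: 1.73
ee_pos: [0.3632, -0.3158, 0.2114]
eef_rot: [0.0, 0.488, 0.873, -0.0]
contact_force: [-0.7, -0.2, -0.2]
opening: 0.0855
grip_force: 0.0
```

```bash
cat >> h.py <<'E'
def wristcheck(c,zlo,zhi,r=.045,name='w'):
    T,o=pose();im,d=manip.get_image('wrist');cv2.imwrite(f'pics/{name}.png',im[:,:,::-1])
    p=cloud('wrist',d,T);m=(np.hypot(p[...,0]-c[0],p[...,1]-c[1])<r)&(p[...,2]>zlo)&(p[...,2]<zhi)
    q=p[m];top=np.percentile(q[:,2],98);v,u=np.nonzero(m&(p[...,2]>top-.004))
    ce,rr=cv2.minEnclosingCircle(np.c_[u,v].astype(np.float32))
    print('n',len(q),'top',top,'mean',p[v,u].mean(0),'circle->',onplane('wrist',ce,top,T)[0],'r px',rr)
    return p,im
E
python3 -c "
from h import *
p,im=wristcheck((.3627,-.3145),.07,.11,.03,'w1')
s=p[(np.hypot(p[...,0]-.3627,p[...,1]+.3145)<.045)&(p[...,2]>.055)&(p[...,2]<.07)]
print(len(s),cv2.minAreaRect((s[:,:2]*1000).astype(np.float32)))
plan((.3627,-.3145,.12,122),(.3627,-.3145,.069,122))"
```

```text
n 1166 top 0.0965816920039774 mean [ 0.3624 -0.3137  0.0952] circle-> [ 0.3622 -0.3133  0.0966] r px 17.86081314086914
1288 ((362.0141296386719, -313.8639221191406), (49.62684631347656, 49.050167083740234), 32.89393997192383)
t 1.78 at [ 0.363  -0.316   0.2114] yaw 121.6 F [-0.0671  0.8435  0.5267] open 0.0851 grip 0.0 tilt [-0.0009 -0.0003]
   [0.012 0.004 0.762] -0.01
  ->  [ 0.3627 -0.3145  0.12  ] 122.04453190252183
   [0.    0.    0.425] 0.0
  ->  [ 0.3627 -0.3145  0.069 ] 122.04453190252183
```

View pics/w1.png

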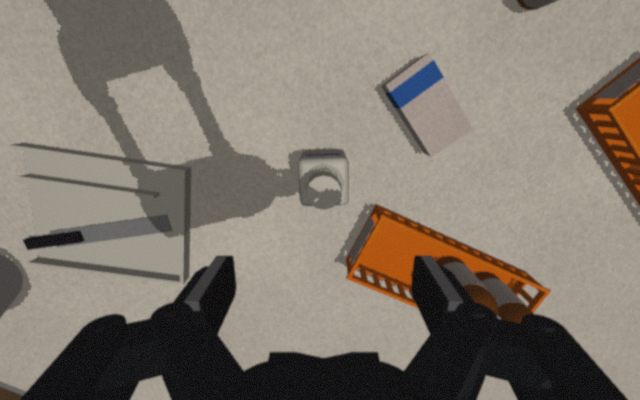

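The wrist view shows the square bottle's cap at (325,185), between the fingers and clear of the tall basket's corner at (376,208). It agrees with the two fixed cameras to about 1 mm.

```bash
python3 -c "
from h import *
plan((.3621,-.3137,.12,122.7),(.3621,-.3137,.069,122.7))"
```

```text
t 1.78 at [ 0.363  -0.316   0.2114] yaw 121.6 F [-0.0671  0.8435  0.5267] open 0.0851 grip 0.0 tilt [-0.0009 -0.0003]
   [0.02  0.004 0.762] -0.02
  ->  [ 0.3622 -0.3137  0.12  ] 122.49453190252183
   [ 0.    -0.     0.425] -0.0
  ->  [ 0.3622 -0.3137  0.069 ] 122.49453190252183
```

Emit:
arm_command([
  [0.01,0.002,0.19,0,0,-0.02],
  [0.02,0.004,0.38,0,0,-0.02],
  [0.02,0.004,0.57,0,0,-0.02],
  [0.02,0.004,0.76,0,0,-0.02],
  [0.02,0.004,0.76,0,0,-0.02],
])

```text
time_s: 2.2
ee_pos: [0.359, -0.3111, 0.1154]
eef_rot: [-0.004, 0.481, 0.877, 0.001]
contact_force: [-0.6, -0.8, -0.6]
opening: 0.0854
grip_force: 0.0
```

Emit:
arm_command([
  [0,0,0.1,0,0,0],
  [0,0,0.2,0,0,0],
  [0,0,0.3,0,0,0],
  [0,0,0.4,0,0,0],
  [0,0,0.425,0,0,0],
  [0,0,0.425,0,0,0],
  [0,0,0.425,0,0,0],
])

```text
time_s: 2.78
ee_pos: [0.3625, -0.3134, 0.0699]
eef_rot: [0.0, 0.479, 0.878, -0.0]
contact_force: [-0.1, 0.1, -0.8]
opening: 0.0857
grip_force: 0.0
```

Emit:
arm_command([
  [0,0,0,0,0,0],
  [0,0,0,0,0,0],
  [0,0,0,0,0,0],
  [0,0,0,0,0,0],
  [0,0,0,0,0,0],
  [0,0,0,0,0,0],
  [0,0,0,0,0,0],
  [0,0,0,0,0,0],
], jaw=0, grip_force=40)

```text
time_s: 3.45
ee_pos: [0.3624, -0.3128, 0.0695]
eef_rot: [0.0, 0.478, 0.878, -0.0]
contact_force: [-2.3, -0.4, 5.2]
opening: 0.0309
grip_force: 39.5
```

Emit:
arm_command([
  [0,0,-0.1,0,0,0],
  [0,0,-0.3,0,0,0],
  [0,0,-0.5,0,0,0],
  [0,0,-0.7,0,0,0],
  [0,0,-0.9,0,0,0],
  [0,0,-1,0,0,0],
  [0,0,-1,0,0,0],
])

```text
time_s: 4.03
ee_pos: [0.3638, -0.3139, 0.1918]
eef_rot: [0.003, 0.478, 0.878, -0.001]
contact_force: [0.3, -0.8, -0.4]
opening: 0.0308
grip_force: 39.8
```

```bash
python3 -c "
from h import *
plan((.3622,-.3137,.23,122.7),(.5176,.3611,.23,165.2),(.5176,.3611,.125,165.2),(.5176,.3611,.075,165.2))"
```

```text
t 4.03 at [ 0.3638 -0.3139  0.1918] yaw 122.9 F [ 0.3465 -0.8318 -0.3568] open 0.0308 grip 39.8 tilt [-0.0057  0.0015]
   [ 0.008 -0.011 -0.318] 0.0
  ->  [ 0.3622 -0.3138  0.23  ] 122.90487926101105
   [ 0.67  0.69 -0.  ] -0.16
   [ 0.578  0.769 -0.   ] -0.16
   [ 0.477  0.835 -0.   ] -0.15
   [ 0.375  0.886 -0.   ] -0.16
   [ 0.261  0.926 -0.   ] -0.15
   [ 0.151  0.95  -0.   ] -0.16
  ->  [0.5177 0.3611 0.23  ] 165.20487926101106
   [ 0.    -0.     0.875] 0.0
  ->  [0.5177 0.3611 0.125 ] 165.20487926101106
   [ 0.    -0.     0.417] 0.0
  ->  [0.5177 0.3611 0.0749] 165.20487926101106
```

Emit:
arm_command([
  [0.15,0.17,-0.08,0,0,-0.04],
  [0.33,0.34,-0.16,0,0,-0.08],
  [0.5,0.52,-0.24,0,0,-0.12],
  [0.67,0.69,-0.32,0,0,-0.16],
])

```text
time_s: 4.37
ee_pos: [0.3871, -0.1982, 0.2253]
eef_rot: [-0.002, 0.422, 0.907, 0.0]
contact_force: [0.5, -0.6, -0.5]
opening: 0.0308
grip_force: 39.8
```

Emit:
arm_command([
  [0.144,0.192,0,0,0,-0.04],
  [0.29,0.385,0,0,0,-0.08],
  [0.43,0.577,0,0,0,-0.12],
  [0.578,0.769,0,0,0,-0.16],
])

```text
time_s: 4.7
ee_pos: [0.413, -0.0858, 0.2252]
eef_rot: [-0.001, 0.363, 0.932, -0.0]
contact_force: [0.1, -0.3, -1.8]
opening: 0.0308
grip_force: 39.8
```

Emit:
arm_command([
  [0.12,0.21,0,0,0,-0.04],
  [0.24,0.42,0,0,0,-0.08],
  [0.36,0.63,0,0,0,-0.12],
  [0.477,0.835,0,0,0,-0.15],
])

```text
time_s: 5.03
ee_pos: [0.4387, 0.0266, 0.225]
eef_rot: [-0.002, 0.308, 0.951, -0.0]
contact_force: [1.3, -0.6, -0.9]
opening: 0.0306
grip_force: 39.9
```

Emit:
arm_command([
  [0.094,0.22,0,0,0,-0.04],
  [0.19,0.44,0,0,0,-0.08],
  [0.28,0.66,0,0,0,-0.12],
  [0.375,0.886,0,0,0,-0.16],
])

```text
time_s: 5.37
ee_pos: [0.4647, 0.1387, 0.2248]
eef_rot: [-0.002, 0.247, 0.969, -0.001]
contact_force: [0.2, 0.3, -0.3]
opening: 0.0309
grip_force: 39.9
```

Emit:
arm_command([
  [0.065,0.23,0,0,0,-0.04],
  [0.13,0.46,0,0,0,-0.08],
  [0.2,0.69,0,0,0,-0.12],
  [0.261,0.926,0,0,0,-0.15],
])

```text
time_s: 5.7
ee_pos: [0.4906, 0.251, 0.2244]
eef_rot: [-0.002, 0.19, 0.982, -0.001]
contact_force: [-0.2, -0.2, -1.6]
opening: 0.0308
grip_force: 39.9
```

Emit:
arm_command([
  [0.04,0.26,0,0,0,-0.05],
  [0.08,0.5,0,0,0,-0.1],
  [0.11,0.7,0,0,0,-0.16],
  [0.14,0.85,0,0,0,-0.16],
  [0.151,0.95,0,0,0,-0.16],
  [0.151,0.95,0,0,0,-0.16],
  [0.151,0.95,0,0,0,-0.16],
])

```text
time_s: 6.28
ee_pos: [0.517, 0.362, 0.2254]
eef_rot: [-0.001, 0.128, 0.992, -0.001]
contact_force: [-0.6, 0.0, -0.5]
opening: 0.0312
grip_force: 40.0
```

```bash
python3 -c "
from h import *
T,o=pose();im,d=manip.get_image('wrist');cv2.imwrite('pics/w2.png',im[:,:,::-1])
plan((.5176,.3611,.125,165.2),(.5176,.3611,.075,165.2))"
```

```text
t 6.33 at [0.5171 0.3615 0.2258] yaw 165.2 F [ 0.8436  0.1425 -1.1831] open 0.0306 grip 40.0 tilt [ 0.0015 -0.0024]
   [-0.005 -0.002  0.84 ] -0.0
  ->  [0.5176 0.3611 0.125 ] 165.19713892531806
   [-0.     0.     0.417] -0.0
  ->  [0.5176 0.3611 0.075 ] 165.19713892531806
```

View pics/w2.png

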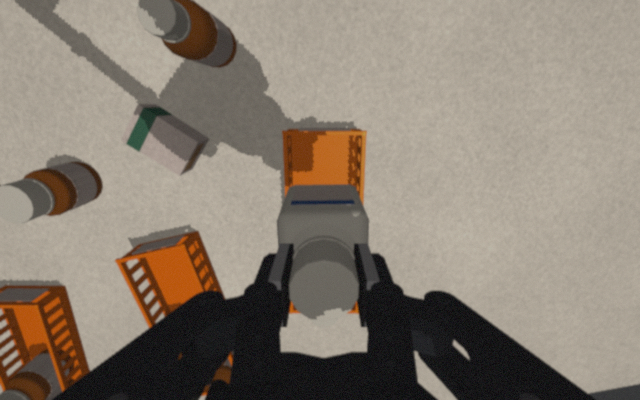

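The wrist view shows the square bottle held at (322,230), square with its basket; the basket's front edge is at (325,130). I'll lower it.

Emit:
arm_command([
  [0,0,0.15,0,0,0],
  [0,0,0.33,0,0,0],
  [0,0,0.5,0,0,0],
  [0,0,0.67,0,0,0],
  [-0.005,0,0.84,0,0,0],
  [-0.005,0,0.84,0,0,0],
])

```text
time_s: 6.83
ee_pos: [0.515, 0.3587, 0.1213]
eef_rot: [-0.003, 0.13, 0.992, -0.003]
contact_force: [-1.1, -0.7, -1.7]
opening: 0.0307
grip_force: 40.0
```

Emit:
arm_command([
  [0,0,0.08,0,0,0],
  [0,0,0.16,0,0,0],
  [0,0,0.24,0,0,0],
  [0,0,0.32,0,0,0],
  [0,0,0.38,0,0,0],
  [0,0,0.41,0,0,0],
  [0,0,0.425,0,0,0],
  [0,0,0.425,0,0,0],
])

```text
time_s: 7.5
ee_pos: [0.518, 0.3622, 0.075]
eef_rot: [-0.0, 0.129, 0.992, -0.0]
contact_force: [-0.7, 0.3, -0.6]
opening: 0.0309
grip_force: 40.0
```

Emit:
arm_command([
  [0,0,0.005,0,0,0],
  [0,0,0.01,0,0,0],
  [0,0,0.015,0,0,0],
  [0,0,0.015,0,0,0],
])

```text
time_s: 7.83
ee_pos: [0.5184, 0.3625, 0.074]
eef_rot: [0.0, 0.129, 0.992, 0.0]
contact_force: [0.2, 0.3, -0.4]
opening: 0.0309
grip_force: 40.0
```

Emit:
arm_command([
  [0,0,0.004,0,0,0],
  [0,0,0.008,0,0,0],
  [0,0,0.01,0,0,0],
  [0,0,0.01,0,0,0],
  [0,0,0.01,0,0,0],
])

```text
time_s: 8.25
ee_pos: [0.5183, 0.3623, 0.0726]
eef_rot: [0.0, 0.129, 0.992, 0.0]
contact_force: [0.1, 0.0, -0.1]
opening: 0.0308
grip_force: 40.2
```

Emit:
arm_command([
  [0,0,0.002,0,0,0],
  [0,0,0.004,0,0,0],
  [0,0,0.006,0,0,0],
  [0,0,0.006,0,0,0],
  [0,0,0.006,0,0,0],
])

```text
time_s: 8.67
ee_pos: [0.5184, 0.3623, 0.0726]
eef_rot: [0.0, 0.129, 0.992, 0.0]
contact_force: [-1.5, -1.4, 5.5]
opening: 0.0313
grip_force: 40.4
```

Emit:
arm_command([
  [0,0,0,0,0,0],
  [0,0,0,0,0,0],
  [0,0,0,0,0,0],
  [0,0,0,0,0,0],
  [0,0,0,0,0,0],
], jaw=0.65)

```text
time_s: 9.08
ee_pos: [0.5182, 0.3623, 0.0715]
eef_rot: [-0.0, 0.129, 0.992, -0.0]
contact_force: [0.0, 0.2, 0.6]
opening: 0.0554
grip_force: 0.0
```

Emit:
arm_command([
  [0,0,-0.1,0,0,0],
  [0,0,-0.2,0,0,0],
  [0,0,-0.35,0,0,0],
  [0,0,-0.6,0,0,0],
  [0,0,-0.85,0,0,0],
  [0,0,-1,0,0,0],
  [0,0,-1,0,0,0],
])

```text
time_s: 9.67
ee_pos: [0.5217, 0.3646, 0.2]
eef_rot: [0.005, 0.129, 0.992, 0.004]
contact_force: [1.0, 0.8, 1.1]
opening: 0.0552
grip_force: 0.0
```

```bash
python3 -c "
from h import *
im,d=manip.get_image('scene');cv2.imwrite('pics/s1.png',cv2.resize(im[100:300,380:600,::-1],None,fx=2.5,fy=2.5,interpolation=3))
plan((.5184,.3623,.24,165.2),(.355,.282,.24,165))"
```

```text
t 9.72 at [0.5206 0.3639 0.1971] yaw 165.2 F [ 0.4203  1.0716 -0.0376] open 0.0556 grip 0.0 tilt [-0.0059  0.0065]
   [ 0.014 -0.017 -0.358] 0.0
  ->  [0.5185 0.3623 0.24  ] 165.20433248626153
   [ 0.573 -0.497  0.   ] 0.0
   [ 0.573 -0.498  0.   ] 0.0
  ->  [0.355 0.282 0.24 ] 165.20433248626153
```

View pics/s1.png

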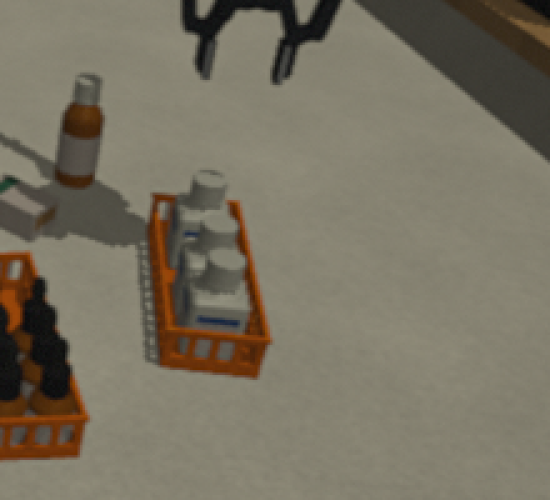

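The square bottle stands upright at the front of its basket, at (205,200) in the crop. Next is the tall bottle.

Emit:
arm_command([
  [0,0,-0.2,0,0,0],
  [0.1,-0.1,-0.4,0,0,0],
  [0.25,-0.22,-0.4,0,0,0],
  [0.41,-0.36,-0.4,0,0,0],
  [0.573,-0.497,-0.4,0,0,0],
], jaw=1)

```text
time_s: 10.13
ee_pos: [0.4355, 0.3215, 0.2393]
eef_rot: [-0.0, 0.129, 0.992, -0.0]
contact_force: [0.7, -0.4, 0.2]
opening: 0.0852
grip_force: 0.0
```

Emit:
arm_command([
  [0.16,-0.14,0,0,0,0],
  [0.32,-0.28,0,0,0,0],
  [0.45,-0.39,0,0,0,0],
  [0.53,-0.46,0,0,0,0],
  [0.573,-0.498,0,0,0,0],
  [0.573,-0.498,0,0,0,0],
  [0.573,-0.498,0,0,0,0],
])

```text
time_s: 10.72
ee_pos: [0.3549, 0.282, 0.2396]
eef_rot: [0.0, 0.129, 0.992, 0.0]
contact_force: [-0.2, 0.0, 0.2]
opening: 0.0855
grip_force: 0.0
```

```bash
python3 -c "
from h import *
wristcheck((.355,.282),.1,.14,.03,'w3')
plan((.355,.282,.15,165.2),(.355,.282,.096,165.2))"
```

```text
n 917 top 0.12545201078736318 mean [0.354  0.2838 0.1242] circle-> [0.3533 0.2839 0.1255] r px 15.470090866088867
t 10.77 at [0.3553 0.2822 0.2397] yaw 165.2 F [ 0.9617  0.3676 -0.7883] open 0.0851 grip 0.0 tilt [-0.0003  0.0003]
   [ 0.002 -0.002  0.748] 0.0
  ->  [0.355  0.2821 0.15  ] 165.2012504178793
   [-0.   -0.    0.45] 0.0
  ->  [0.355  0.2821 0.096 ] 165.2012504178793
```

Emit:
arm_command([
  [0.015,0.009,0.15,0,0,0],
  [0.015,0.009,0.35,0,0,0],
  [0.015,0.009,0.55,0,0,0],
  [0.015,0.009,0.68,0,0,0],
  [0.015,0.009,0.75,0,0,0],
  [0.015,0.009,0.75,0,0,0],
])

```text
time_s: 11.27
ee_pos: [0.3525, 0.2827, 0.1474]
eef_rot: [-0.002, 0.129, 0.992, -0.002]
contact_force: [-0.3, 0.1, -0.4]
opening: 0.0855
grip_force: 0.0
```

Emit:
arm_command([
  [0,0,0.1,0,0,0],
  [0,0,0.2,0,0,0],
  [0,0,0.3,0,0,0],
  [0,0,0.38,0,0,0],
  [0,0,0.43,0,0,0],
  [0,0,0.45,0,0,0],
  [0,0,0.45,0,0,0],
  [0,0,0.45,0,0,0],
])

```text
time_s: 11.93
ee_pos: [0.3538, 0.2838, 0.0964]
eef_rot: [0.0, 0.129, 0.992, 0.0]
contact_force: [-0.3, -0.5, 0.3]
opening: 0.0853
grip_force: 0.0
```

Emit:
arm_command([
  [0,0,0,0,0,0],
  [0,0,0,0,0,0],
  [0,0,0,0,0,0],
  [0,0,0,0,0,0],
  [0,0,0,0,0,0],
  [0,0,0,0,0,0],
  [0,0,0,0,0,0],
  [0,0,0,0,0,0],
], jaw=0, grip_force=45)

```text
time_s: 12.6
ee_pos: [0.3536, 0.2837, 0.0963]
eef_rot: [0.0, 0.129, 0.992, 0.0]
contact_force: [-0.5, -0.5, 4.1]
opening: 0.0263
grip_force: 44.5
```

```bash
python3 -c "
from h import *
plan((.354,.2835,.2,165.2),(.354,.2835,.26,165.2),(.46,0,.26,175),(.491,-.353,.26,186.6),(.491,-.353,.15,186.6),(.491,-.353,.103,186.6))"
```

```text
t 12.60 at [0.3536 0.2837 0.0963] yaw 165.2 F [-0.5235 -0.4953  4.0736] open 0.0263 grip 44.5 tilt [-0.0005  0.0005]
   [-0.004 -0.001 -0.865] 0.0
  ->  [0.354  0.2834 0.2001] 165.20665359082972
   [ 0.   0.  -0.5] 0.0
  ->  [0.354  0.2834 0.2601] 165.20665359082972
   [-0.486 -0.686  0.   ] -0.07
   [-0.447 -0.712  0.   ] -0.07
   [-0.407 -0.735  0.   ] -0.08
  ->  [ 0.46   -0.      0.2601] 175.10665359082972
   [-0.127 -0.727  0.   ] -0.06
   [-0.093 -0.732  0.   ] -0.07
   [-0.052 -0.737  0.   ] -0.06
   [-0.018 -0.738  0.   ] -0.07
  ->  [ 0.491  -0.353   0.2601] 186.80665359082977
   [ 0.    -0.     0.917] 0.0
  ->  [ 0.491 -0.353  0.15 ] 186.80665359082977
   [ 0.    -0.     0.392] 0.0
  ->  [ 0.491 -0.353  0.103] 186.80665359082977
```

Emit:
arm_command([
  [0,0,-0.1,0,0,0],
  [0,0,-0.25,0,0,0],
  [0,0,-0.4,0,0,0],
  [0,0,-0.6,0,0,0],
  [0,0,-0.8,0,0,0],
  [0,0,-0.92,0,0,0],
  [0,0,-0.92,0,0,0],
])

```text
time_s: 13.18
ee_pos: [0.355, 0.2848, 0.2093]
eef_rot: [0.002, 0.129, 0.992, 0.002]
contact_force: [0.3, 0.3, -2.2]
opening: 0.0267
grip_force: 44.9
```

Emit:
arm_command([
  [-0.06,-0.1,-0.1,0,0,-0.01],
  [-0.15,-0.22,-0.22,0,0,-0.03],
  [-0.26,-0.38,-0.33,0,0,-0.04],
  [-0.37,-0.53,-0.45,0,0,-0.06],
  [-0.486,-0.686,-0.45,0,0,-0.07],
])

```text
time_s: 13.6
ee_pos: [0.3895, 0.1886, 0.2612]
eef_rot: [0.001, 0.101, 0.995, 0.001]
contact_force: [1.6, 0.6, -2.3]
opening: 0.0267
grip_force: 45.1
```

Emit:
arm_command([
  [-0.11,-0.178,0,0,0,-0.02],
  [-0.22,-0.356,0,0,0,-0.04],
  [-0.33,-0.534,0,0,0,-0.06],
  [-0.447,-0.712,0,0,0,-0.07],
])

```text
time_s: 13.93
ee_pos: [0.4231, 0.0932, 0.2579]
eef_rot: [-0.002, 0.074, 0.997, -0.0]
contact_force: [0.3, 0.6, -2.2]
opening: 0.0263
grip_force: 45.1
```

Emit:
arm_command([
  [-0.1,-0.184,0,0,0,-0.02],
  [-0.2,-0.368,0,0,0,-0.04],
  [-0.3,-0.55,0,0,0,-0.06],
  [-0.407,-0.735,0,0,0,-0.08],
])

```text
time_s: 14.27
ee_pos: [0.4583, -0.0011, 0.2578]
eef_rot: [-0.002, 0.042, 0.999, 0.0]
contact_force: [0.7, 0.7, -3.2]
opening: 0.0267
grip_force: 45.1
```

Emit:
arm_command([
  [-0.03,-0.18,0,0,0,-0.02],
  [-0.06,-0.36,0,0,0,-0.03],
  [-0.095,-0.55,0,0,0,-0.05],
  [-0.127,-0.727,0,0,0,-0.06],
])

```text
time_s: 14.6
ee_pos: [0.4659, -0.0892, 0.2577]
eef_rot: [-0.002, 0.019, 1.0, 0.0]
contact_force: [0.9, 0.4, -1.7]
opening: 0.0271
grip_force: 45.0
```

Emit:
arm_command([
  [-0.02,-0.18,0,0,0,-0.02],
  [-0.045,-0.36,0,0,0,-0.03],
  [-0.07,-0.55,0,0,0,-0.05],
  [-0.093,-0.732,0,0,0,-0.07],
])

```text
time_s: 14.93
ee_pos: [0.4737, -0.1771, 0.2576]
eef_rot: [-0.002, -0.009, 1.0, 0.001]
contact_force: [0.1, -0.8, -2.1]
opening: 0.0266
grip_force: 45.0
```

Emit:
arm_command([
  [-0.013,-0.18,0,0,0,-0.02],
  [-0.026,-0.36,0,0,0,-0.03],
  [-0.04,-0.55,0,0,0,-0.05],
  [-0.052,-0.737,0,0,0,-0.06],
])

```text
time_s: 15.27
ee_pos: [0.4815, -0.2652, 0.2575]
eef_rot: [-0.002, -0.032, 0.999, 0.001]
contact_force: [0.3, 0.8, -2.2]
opening: 0.0267
grip_force: 45.0
```

Emit:
arm_command([
  [0,-0.18,0,0,0,-0.02],
  [-0.01,-0.36,0,0,0,-0.03],
  [-0.015,-0.52,0,0,0,-0.05],
  [-0.018,-0.65,0,0,0,-0.07],
  [-0.018,-0.738,0,0,0,-0.07],
  [-0.018,-0.738,0,0,0,-0.07],
  [-0.018,-0.738,0,0,0,-0.07],
])

```text
time_s: 15.85
ee_pos: [0.4897, -0.3525, 0.2585]
eef_rot: [-0.001, -0.059, 0.998, 0.001]
contact_force: [-0.1, 0.5, -1.4]
opening: 0.0265
grip_force: 45.0
```

```bash
python3 -c "
from h import *
T,o=pose();im,d=manip.get_image('wrist');cv2.imwrite('pics/w4.png',im[:,:,::-1])
plan((.491,-.353,.15,186.6),(.491,-.353,.102,186.6))"
```

```text
t 15.90 at [ 0.4898 -0.352   0.259 ] yaw -173.2 F [-0.396   0.2533 -2.2364] open 0.0267 grip 45.0 tilt [0.0013 0.0022]
   [-0.009 -0.009  0.908] 0.0
  ->  [ 0.491 -0.353  0.15 ] -173.22320379557942
   [ 0.  -0.   0.4] 0.0
  ->  [ 0.491 -0.353  0.102] -173.22320379557942
```

View pics/w4.png

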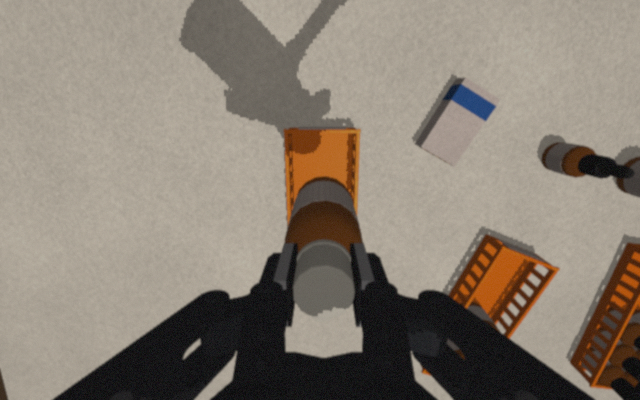

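The tall bottle hangs straight over its basket, at (323,230), with the basket's front edge at (322,130). I'll lower it.

Emit:
arm_command([
  [0,0,0.15,0,0,0],
  [-0.009,-0.009,0.33,0,0,0],
  [-0.009,-0.009,0.5,0,0,0],
  [-0.009,-0.009,0.67,0,0,0],
  [-0.009,-0.009,0.82,0,0,0],
  [-0.009,-0.009,0.908,0,0,0],
  [-0.009,-0.009,0.908,0,0,0],
])

```text
time_s: 16.48
ee_pos: [0.4897, -0.3514, 0.1479]
eef_rot: [-0.002, -0.06, 0.998, 0.002]
contact_force: [-0.9, 0.0, -2.3]
opening: 0.0269
grip_force: 44.9
```

Emit:
arm_command([
  [0,0,0.08,0,0,0],
  [0,0,0.16,0,0,0],
  [0,0,0.24,0,0,0],
  [0,0,0.31,0,0,0],
  [0,0,0.36,0,0,0],
  [0,0,0.39,0,0,0],
  [0,0,0.4,0,0,0],
  [0,0,0.4,0,0,0],
])

```text
time_s: 17.15
ee_pos: [0.4913, -0.3538, 0.1028]
eef_rot: [-0.0, -0.059, 0.998, 0.0]
contact_force: [-0.7, 0.8, -1.8]
opening: 0.0268
grip_force: 45.0
```

Emit:
arm_command([
  [0,0,0.005,0,0,0],
  [0,0,0.01,0,0,0],
  [0,0,0.014,0,0,0],
  [0,0,0.014,0,0,0],
  [0,0,0.014,0,0,0],
])

```text
time_s: 17.57
ee_pos: [0.4916, -0.354, 0.1018]
eef_rot: [0.0, -0.059, 0.998, -0.0]
contact_force: [-0.7, -0.8, -2.9]
opening: 0.0267
grip_force: 45.0
```

Emit:
arm_command([
  [0,0,0.002,0,0,0],
  [0,0,0.004,0,0,0],
  [0,0,0.006,0,0,0],
  [0,0,0.006,0,0,0],
  [0,0,0.006,0,0,0],
])

```text
time_s: 17.98
ee_pos: [0.4914, -0.3539, 0.1008]
eef_rot: [-0.0, -0.059, 0.998, 0.0]
contact_force: [-0.4, 0.4, -2.4]
opening: 0.0267
grip_force: 45.0
```

Emit:
arm_command([
  [0,0,0.004,0,0,0],
  [0,0,0.008,0,0,0],
  [0,0,0.008,0,0,0],
  [0,0,0.008,0,0,0],
])

```text
time_s: 18.32
ee_pos: [0.4914, -0.3538, 0.0998]
eef_rot: [-0.0, -0.059, 0.998, 0.0]
contact_force: [-0.1, 0.5, -2.8]
opening: 0.027
grip_force: 45.0
```

Emit:
arm_command([
  [0,0,0.002,0,0,0],
  [0,0,0.004,0,0,0],
  [0,0,0.004,0,0,0],
  [0,0,0.004,0,0,0],
])

```text
time_s: 18.65
ee_pos: [0.4915, -0.3539, 0.0994]
eef_rot: [-0.0, -0.059, 0.998, 0.0]
contact_force: [0.5, 0.6, -3.7]
opening: 0.0267
grip_force: 45.0
```

Emit:
arm_command([
  [0,0,0.003,0,0,0],
  [0,0,0.006,0,0,0],
  [0,0,0.006,0,0,0],
  [0,0,0.006,0,0,0],
])

```text
time_s: 18.98
ee_pos: [0.4917, -0.354, 0.0993]
eef_rot: [0.0, -0.059, 0.998, -0.0]
contact_force: [-1.7, 0.6, 2.4]
opening: 0.0266
grip_force: 45.5
```

Emit:
arm_command([
  [0,0,0.002,0,0,0],
  [0,0,0.004,0,0,0],
  [0,0,0.004,0,0,0],
  [0,0,0.004,0,0,0],
])

```text
time_s: 19.32
ee_pos: [0.4919, -0.3541, 0.0993]
eef_rot: [0.0, -0.059, 0.998, -0.0]
contact_force: [-1.8, 2.9, 4.9]
opening: 0.0266
grip_force: 45.8
```

Emit:
arm_command([
  [0,0,0,0,0,0],
  [0,0,0,0,0,0],
  [0,0,0,0,0,0],
  [0,0,0,0,0,0],
  [0,0,0,0,0,0],
  [0,0,0,0,0,0],
], jaw=0.65)

```text
time_s: 19.82
ee_pos: [0.4914, -0.3539, 0.098]
eef_rot: [-0.0, -0.059, 0.998, 0.0]
contact_force: [-0.4, -0.1, 0.4]
opening: 0.0556
grip_force: 0.0
```

Emit:
arm_command([
  [0,0,-0.1,0,0,0],
  [0,0,-0.25,0,0,0],
  [0,0,-0.45,0,0,0],
  [0,0,-0.65,0,0,0],
  [0,0,-0.85,0,0,0],
  [0,0,-1,0,0,0],
  [0,0,-1,0,0,0],
  [0,0,-1,0,0,0],
])

```text
time_s: 20.48
ee_pos: [0.4924, -0.3546, 0.2205]
eef_rot: [0.002, -0.059, 0.998, -0.001]
contact_force: [-0.1, 0.1, 0.0]
opening: 0.0556
grip_force: 0.0
```

```bash
python3 -c "
from h import *
im,d=manip.get_image('scene');cv2.imwrite('pics/s2.png',cv2.resize(im[120:280,110:330,::-1],None,fx=2.5,fy=2.5,interpolation=3))
plan((.4447,-.0493,.22,179))"
```

```text
t 20.53 at [ 0.4915 -0.3539  0.2187] yaw -173.2 F [-0.1395  0.3017 -0.4277] open 0.0553 grip 0.0 tilt [-0.0006 -0.0006]
   [ 0.029  0.856 -0.004] 0.06
   [ 0.069  0.853 -0.004] 0.06
   [ 0.109  0.849 -0.003] 0.05
  ->  [ 0.4447 -0.0493  0.22  ] -180.84867419337965
```

View pics/s2.png

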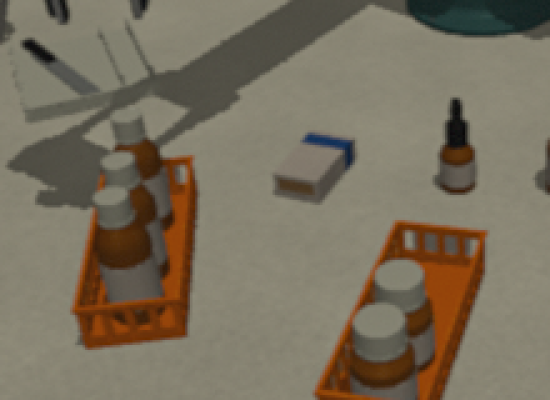

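The tall bottle stands at the front of its basket, upright, at (135,155) in the crop. Next is the dropper bottle.

Emit:
arm_command([
  [0.007,0.21,0,0,0,0.015],
  [0.015,0.43,0,0,0,0.03],
  [0.022,0.64,0,0,0,0.045],
  [0.029,0.856,0,0,0,0.06],
], jaw=1)

```text
time_s: 20.87
ee_pos: [0.4743, -0.2507, 0.2158]
eef_rot: [-0.002, -0.035, 0.999, 0.001]
contact_force: [0.4, 0.3, -0.9]
opening: 0.0857
grip_force: 0.0
```

Emit:
arm_command([
  [0.017,0.21,0,0,0,0.015],
  [0.035,0.43,0,0,0,0.03],
  [0.052,0.64,0,0,0,0.045],
  [0.069,0.853,0,0,0,0.06],
])

```text
time_s: 21.2
ee_pos: [0.4586, -0.1492, 0.216]
eef_rot: [-0.002, -0.012, 1.0, 0.001]
contact_force: [0.8, 0.3, -0.4]
opening: 0.0853
grip_force: 0.0
```

Emit:
arm_command([
  [0.03,0.25,0,0,0,0.015],
  [0.06,0.45,0,0,0,0.03],
  [0.08,0.62,0,0,0,0.05],
  [0.1,0.75,0,0,0,0.05],
  [0.109,0.849,0,0,0,0.05],
  [0.109,0.849,0,0,0,0.05],
  [0.109,0.849,0,0,0,0.05],
  [0.109,0.849,0,0,0,0.05],
])

```text
time_s: 21.87
ee_pos: [0.4442, -0.0496, 0.2172]
eef_rot: [-0.001, 0.007, 1.0, -0.0]
contact_force: [-0.1, 0.8, 0.3]
opening: 0.0854
grip_force: 0.0
```

```bash
python3 -c "
from h import *
p,im=wristcheck((.4447,-.0493),.085,.115,.025,'w5')
m=(np.hypot(p[...,0]-.4447,p[...,1]+.0493)<.03)&(p[...,2]>.02)&(p[...,2]<.08)
s=p[m];print(cv2.minEnclosingCircle((s[:,:2]*1000).astype(np.float32)))
plan((.4447,-.0493,.11,179),(.4447,-.0493,.049,179))"
```

```text
n 199 top 0.1042340756422429 mean [ 0.4438 -0.0493  0.1026] circle-> [ 0.443  -0.0491  0.1042] r px 5.876429557800293
((443.9156494140625, -49.38842010498047), 19.245094299316406)
t 21.92 at [ 0.4444 -0.0498  0.2175] yaw 179.1 F [ 0.3127 -0.5846 -0.1513] open 0.0852 grip 0.0 tilt [ 0.0013 -0.0002]
   [-0.003  0.004  0.896] 0.0
  ->  [ 0.4448 -0.0493  0.1099] 179.1300965117695
   [0.    0.    0.508] 0.0
  ->  [ 0.4448 -0.0493  0.049 ] 179.1300965117695
```

Emit:
arm_command([
  [0.005,0.004,0.15,0,0,0],
  [0.005,0.004,0.33,0,0,0],
  [0.005,0.004,0.5,0,0,0],
  [0.005,0.004,0.67,0,0,0],
  [0.005,0.004,0.8,0,0,0],
  [0.005,0.004,0.9,0,0,0],
  [0.005,0.004,0.9,0,0,0],
])

```text
time_s: 22.5
ee_pos: [0.4416, -0.0492, 0.1071]
eef_rot: [-0.003, 0.008, 1.0, 0.0]
contact_force: [-0.1, -0.8, 0.0]
opening: 0.0855
grip_force: 0.0
```

Emit:
arm_command([
  [0,0,0.1,0,0,0],
  [0,0,0.2,0,0,0],
  [0,0,0.3,0,0,0],
  [0,0,0.4,0,0,0],
  [0,0,0.47,0,0,0],
  [0,0,0.505,0,0,0],
  [0,0,0.505,0,0,0],
  [0,0,0.505,0,0,0],
])

```text
time_s: 23.17
ee_pos: [0.4445, -0.049, 0.05]
eef_rot: [0.0, 0.008, 1.0, -0.0]
contact_force: [-1.1, -0.4, -0.1]
opening: 0.0858
grip_force: 0.0
```

Emit:
arm_command([
  [0,0,0,0,0,0],
  [0,0,0,0,0,0],
  [0,0,0,0,0,0],
  [0,0,0,0,0,0],
  [0,0,0,0,0,0],
  [0,0,0,0,0,0],
  [0,0,0,0,0,0],
  [0,0,0,0,0,0],
], jaw=0, grip_force=35)

```text
time_s: 23.83
ee_pos: [0.4444, -0.0488, 0.0499]
eef_rot: [0.0, 0.007, 1.0, -0.0]
contact_force: [0.1, 0.5, 3.9]
opening: 0.0228
grip_force: 34.2
```

```bash
python3 -c "
from h import *
plan((.444,-.0493,.165,179),(.444,-.0493,.22,179),(.6015,.1383,.22,178.9),(.6015,.1383,.11,178.9),(.6015,.1383,.055,178.9))"
```

```text
t 23.83 at [ 0.4444 -0.0488  0.0499] yaw 179.2 F [0.0646 0.5258 3.8506] open 0.0228 grip 34.2 tilt [-0.0005 -0.0001]
   [ 0.003 -0.004 -0.959] 0.0
  ->  [ 0.444  -0.0493  0.165 ] 179.1559032347938
   [ 0.     0.    -0.458] 0.0
  ->  [ 0.444  -0.0493  0.22  ] 179.1559032347938
   [-0.43   0.528 -0.   ] 0.0
   [-0.43   0.527 -0.   ] 0.0
   [-0.429  0.528 -0.   ] 0.01
  ->  [0.6015 0.1384 0.22  ] 178.7059032347938
   [-0.    -0.     0.917] -0.0
  ->  [0.6015 0.1384 0.1099] 178.7059032347938
   [-0.    -0.     0.458] -0.0
  ->  [0.6015 0.1384 0.055 ] 178.7059032347938
```

Emit:
arm_command([
  [0,0,-0.1,0,0,0],
  [0,0,-0.25,0,0,0],
  [0,0,-0.4,0,0,0],
  [0,0,-0.6,0,0,0],
  [0,0,-0.8,0,0,0],
  [0,0,-0.96,0,0,0],
  [0,0,-0.96,0,0,0],
])

```text
time_s: 24.42
ee_pos: [0.4471, -0.0493, 0.1691]
eef_rot: [0.004, 0.007, 1.0, -0.001]
contact_force: [0.7, 0.2, 0.7]
opening: 0.0226
grip_force: 34.5
```

Emit:
arm_command([
  [-0.06,0.07,-0.15,0,0,0],
  [-0.13,0.16,-0.3,0,0,0],
  [-0.23,0.28,-0.46,0,0,0],
  [-0.33,0.4,-0.46,0,0,0],
  [-0.43,0.528,-0.46,0,0,0],
])

```text
time_s: 24.83
ee_pos: [0.4977, 0.0143, 0.2203]
eef_rot: [0.001, 0.008, 1.0, -0.0]
contact_force: [-0.2, -0.7, 0.3]
opening: 0.0226
grip_force: 34.5
```

Emit:
arm_command([
  [-0.11,0.13,0,0,0,0],
  [-0.21,0.26,0,0,0,0],
  [-0.32,0.39,0,0,0,0],
  [-0.43,0.527,0,0,0,0],
])

```text
time_s: 25.17
ee_pos: [0.5489, 0.077, 0.2181]
eef_rot: [-0.001, 0.007, 1.0, -0.0]
contact_force: [-0.2, -0.4, -0.2]
opening: 0.0226
grip_force: 34.5
```

Emit:
arm_command([
  [-0.11,0.13,0,0,0,0],
  [-0.21,0.26,0,0,0,0],
  [-0.31,0.38,0,0,0,0],
  [-0.39,0.48,0,0,0,0],
  [-0.43,0.528,0,0,0,0],
  [-0.43,0.528,0,0,0,0],
  [-0.43,0.528,0,0,0,0],
  [-0.43,0.528,0,0,0,0],
])

```text
time_s: 25.83
ee_pos: [0.6009, 0.1382, 0.2192]
eef_rot: [-0.001, 0.007, 1.0, -0.0]
contact_force: [-0.4, 0.6, -0.5]
opening: 0.0231
grip_force: 34.5
```

```bash
python3 -c "
from h import *
T,o=pose();im,d=manip.get_image('wrist');cv2.imwrite('pics/w6.png',im[:,:,::-1])
plan((.6015,.1383,.11,178.9),(.6015,.1383,.056,178.9))"
```

```text
t 25.88 at [0.601  0.1381 0.2196] yaw 179.1 F [ 1.0536  0.3864 -0.4057] open 0.0227 grip 34.5 tilt [ 0.001  -0.0005]
   [-0.004  0.002  0.913] 0.0
  ->  [0.6015 0.1383 0.11  ] 179.11995910138953
   [-0.   -0.    0.45] 0.0
  ->  [0.6015 0.1383 0.056 ] 179.11995910138953
```

View pics/w6.png

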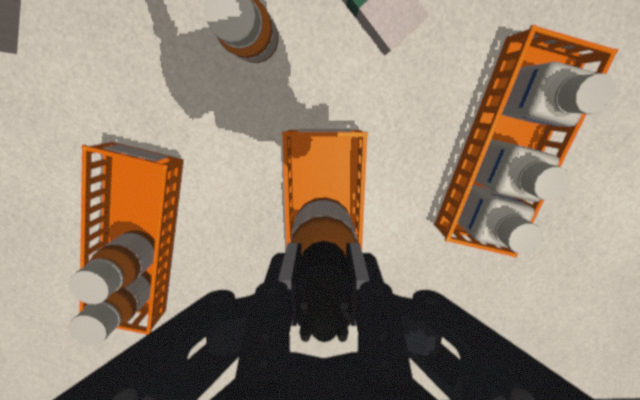

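The dropper hangs upright over its basket at (323,225), and the front edge is at (325,132). I'll lower it.

Emit:
arm_command([
  [0,0,0.15,0,0,0],
  [-0.004,0,0.33,0,0,0],
  [-0.004,0,0.5,0,0,0],
  [-0.004,0,0.67,0,0,0],
  [-0.004,0,0.82,0,0,0],
  [-0.004,0,0.915,0,0,0],
  [-0.004,0,0.915,0,0,0],
])

```text
time_s: 26.47
ee_pos: [0.5995, 0.1378, 0.1071]
eef_rot: [-0.003, 0.008, 1.0, -0.001]
contact_force: [-0.4, -0.0, -0.9]
opening: 0.0229
grip_force: 34.5
```

Emit:
arm_command([
  [0,0,0.08,0,0,0],
  [0,0,0.16,0,0,0],
  [0,0,0.24,0,0,0],
  [0,0,0.32,0,0,0],
  [0,0,0.38,0,0,0],
  [0,0,0.43,0,0,0],
  [0,0,0.45,0,0,0],
  [0,0,0.45,0,0,0],
])

```text
time_s: 27.13
ee_pos: [0.6015, 0.1388, 0.0552]
eef_rot: [-0.001, 0.007, 1.0, -0.0]
contact_force: [-0.2, 0.8, -2.3]
opening: 0.0226
grip_force: 34.5
```

Emit:
arm_command([
  [0,0,0.005,0,0,0],
  [0,0,0.01,0,0,0],
  [0,0,0.014,0,0,0],
  [0,0,0.014,0,0,0],
  [0,0,0.014,0,0,0],
])

```text
time_s: 27.55
ee_pos: [0.6024, 0.1389, 0.0549]
eef_rot: [0.0, 0.007, 1.0, 0.0]
contact_force: [0.4, 0.2, -0.4]
opening: 0.023
grip_force: 34.5
```

Emit:
arm_command([
  [0,0,0.004,0,0,0],
  [0,0,0.008,0,0,0],
  [0,0,0.01,0,0,0],
  [0,0,0.01,0,0,0],
  [0,0,0.01,0,0,0],
])

```text
time_s: 27.97
ee_pos: [0.6021, 0.1388, 0.0533]
eef_rot: [-0.0, 0.007, 1.0, -0.0]
contact_force: [0.3, -0.5, -0.9]
opening: 0.0228
grip_force: 34.5
```

Emit:
arm_command([
  [0,0,0.002,0,0,0],
  [0,0,0.005,0,0,0],
  [0,0,0.005,0,0,0],
  [0,0,0.005,0,0,0],
])

```text
time_s: 28.3
ee_pos: [0.6023, 0.1389, 0.053]
eef_rot: [0.0, 0.007, 1.0, 0.0]
contact_force: [-1.1, -0.4, 1.9]
opening: 0.0228
grip_force: 34.6
```

Emit:
arm_command([
  [0,0,0.003,0,0,0],
  [0,0,0.003,0,0,0],
  [0,0,0.003,0,0,0],
])

```text
time_s: 28.55
ee_pos: [0.6025, 0.1389, 0.053]
eef_rot: [0.0, 0.007, 1.0, 0.0]
contact_force: [-1.6, -0.6, 5.2]
opening: 0.0228
grip_force: 34.9
```

Emit:
arm_command([
  [0,0,0,0,0,0],
  [0,0,0,0,0,0],
  [0,0,0,0,0,0],
  [0,0,0,0,0,0],
  [0,0,0,0,0,0],
  [0,0,0,0,0,0],
], jaw=0.5)

```text
time_s: 29.05
ee_pos: [0.602, 0.1389, 0.0521]
eef_rot: [-0.0, 0.007, 1.0, -0.0]
contact_force: [-0.5, -0.7, -0.2]
opening: 0.0424
grip_force: 0.0
```

Emit:
arm_command([
  [0,0,-0.1,0,0,0],
  [0,0,-0.25,0,0,0],
  [0,0,-0.4,0,0,0],
  [0,0,-0.6,0,0,0],
  [0,0,-0.8,0,0,0],
  [0,0,-1,0,0,0],
  [0,0,-1,0,0,0],
])

```text
time_s: 29.63
ee_pos: [0.6061, 0.1396, 0.1799]
eef_rot: [0.005, 0.007, 1.0, 0.001]
contact_force: [0.8, -0.3, 1.3]
opening: 0.0425
grip_force: 0.0
```

```bash
python3 -c "
from h import *
plan((.602,.1388,.22,179),(.4565,.0665,.22,164.8))"
```

```text
t 29.63 at [0.6061 0.1396 0.1799] yaw 179.2 F [ 0.8084 -0.2966  1.3145] open 0.0425 grip 0.0 tilt [-0.0109  0.0022]
   [ 0.034 -0.007 -0.335] 0.0
  ->  [0.602  0.1388 0.2201] 179.15550353326566
   [ 0.602 -0.31   0.   ] 0.16
   [ 0.558 -0.384  0.   ] 0.16
  ->  [0.4565 0.0665 0.2201] 164.75550353326565
```

Emit:
arm_command([
  [0,0,-0.2,0,0,0],
  [0.1,-0.05,-0.4,0,0,0.04],
  [0.25,-0.13,-0.4,0,0,0.08],
  [0.43,-0.22,-0.4,0,0,0.12],
  [0.6,-0.31,-0.4,0,0,0.16],
], jaw=1)

```text
time_s: 30.05
ee_pos: [0.5292, 0.1026, 0.2213]
eef_rot: [0.001, 0.071, 0.997, 0.0]
contact_force: [0.7, 0.3, -0.2]
opening: 0.0853
grip_force: 0.0
```

Emit:
arm_command([
  [0.15,-0.1,0,0,0,0.04],
  [0.3,-0.2,0,0,0,0.08],
  [0.43,-0.3,0,0,0,0.12],
  [0.52,-0.36,0,0,0,0.16],
  [0.56,-0.384,0,0,0,0.16],
  [0.56,-0.384,0,0,0,0.16],
  [0.56,-0.384,0,0,0,0.16],
  [0.56,-0.384,0,0,0,0.16],
])

```text
time_s: 30.72
ee_pos: [0.4575, 0.0668, 0.2207]
eef_rot: [0.0, 0.132, 0.991, 0.0]
contact_force: [0.5, -0.5, -0.5]
opening: 0.0856
grip_force: 0.0
```

```bash
python3 -c "
from h import *
p,im=wristcheck((.456,.0665),.075,.1,.03,'w7')
im,d=manip.get_image('scene');cv2.imwrite('pics/s3.png',cv2.resize(im[130:300,220:500,::-1],None,fx=2.5,fy=2.5,interpolation=3))
plan((.456,.0665,.11,164.8),(.456,.0665,.062,164.8))"
```

```text
n 1450 top 0.09054779676437093 mean [0.4556 0.0675 0.0892] circle-> [0.455  0.0677 0.0905] r px 21.049531936645508
t 30.82 at [0.4574 0.0668 0.2204] yaw 164.8 F [-0.0232  0.1764  1.067 ] open 0.0850 grip 0.0 tilt [-0.0002  0.0002]
   [ 0.01  -0.006  0.92 ] -0.0
  ->  [0.456  0.0664 0.11  ] 164.78777321297554
   [0.  0.  0.4] -0.0
  ->  [0.456  0.0664 0.062 ] 164.78777321297554
```

View pics/s3.png

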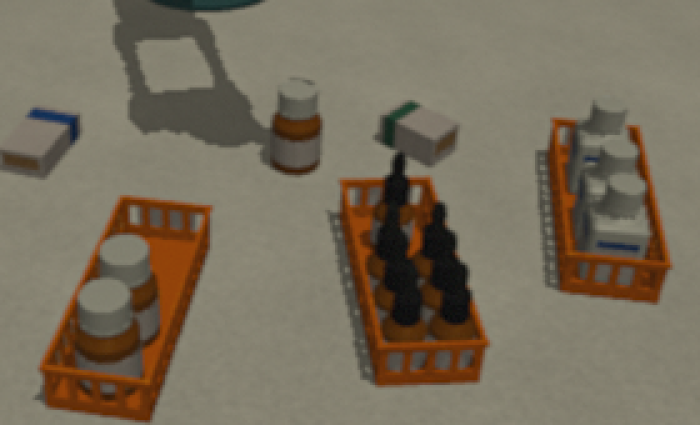

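The dropper stands upright at the front of its basket, at (395,200) in the crop. The square bottle is still standing. Last is the wide bottle.

Emit:
arm_command([
  [0.016,0,0.15,0,0,0],
  [0.016,0,0.33,0,0,0],
  [0.016,0,0.5,0,0,0],
  [0.016,0,0.67,0,0,0],
  [0.016,0,0.82,0,0,0],
  [0.016,0,0.92,0,0,0],
  [0.016,0,0.92,0,0,0],
])

```text
time_s: 31.4
ee_pos: [0.4526, 0.067, 0.1068]
eef_rot: [-0.003, 0.132, 0.991, -0.001]
contact_force: [-1.0, 0.1, -0.4]
opening: 0.0856
grip_force: 0.0
```

Emit:
arm_command([
  [0,0,0.1,0,0,0],
  [0,0,0.2,0,0,0],
  [0,0,0.3,0,0,0],
  [0,0,0.37,0,0,0],
  [0,0,0.4,0,0,0],
  [0,0,0.4,0,0,0],
  [0,0,0.4,0,0,0],
])

```text
time_s: 31.98
ee_pos: [0.4553, 0.0671, 0.0624]
eef_rot: [0.0, 0.133, 0.991, 0.0]
contact_force: [0.0, -0.1, 0.3]
opening: 0.0854
grip_force: 0.0
```

Emit:
arm_command([
  [0,0,0,0,0,0],
  [0,0,0,0,0,0],
  [0,0,0,0,0,0],
  [0,0,0,0,0,0],
  [0,0,0,0,0,0],
  [0,0,0,0,0,0],
  [0,0,0,0,0,0],
  [0,0,0,0,0,0],
], jaw=0, grip_force=40)

```text
time_s: 32.65
ee_pos: [0.4555, 0.0671, 0.0627]
eef_rot: [0.001, 0.133, 0.991, 0.0]
contact_force: [-0.0, 0.1, 5.3]
opening: 0.039
grip_force: 40.6
```

```bash
python3 -c "
from h import *
plan((.4555,.067,.177,164.8),(.4555,.067,.22,164.8),(.62,-.082,.22,164.8),(.62,-.082,.11,164.8),(.62,-.082,.068,164.8))"
```

```text
t 32.65 at [0.4555 0.0671 0.0627] yaw 164.8 F [-0.0251  0.1028  5.3381] open 0.0390 grip 40.6 tilt [-0.0013  0.0005]
   [-0.    -0.001 -0.953] -0.0
  ->  [0.4555 0.067  0.177 ] 164.7523216623665
   [-0.     0.    -0.358] -0.0
  ->  [0.4555 0.067  0.22  ] 164.7523216623665
   [-0.825 -0.419 -0.   ] -0.0
   [-0.824 -0.418 -0.   ] -0.0
  ->  [ 0.62   -0.0819  0.22  ] 164.7523216623665
   [-0.    -0.     0.917] -0.0
  ->  [ 0.62   -0.0819  0.11  ] 164.7523216623665
   [-0.   -0.    0.35] -0.0
  ->  [ 0.62   -0.0819  0.068 ] 164.7523216623665
```

Emit:
arm_command([
  [0,0,-0.1,0,0,0],
  [0,0,-0.25,0,0,0],
  [0,0,-0.4,0,0,0],
  [0,0,-0.6,0,0,0],
  [0,0,-0.8,0,0,0],
  [0,0,-0.95,0,0,0],
  [0,0,-0.95,0,0,0],
])

```text
time_s: 33.23
ee_pos: [0.4572, 0.0673, 0.1795]
eef_rot: [0.003, 0.133, 0.991, 0.001]
contact_force: [0.5, 0.1, -0.9]
opening: 0.0387
grip_force: 40.5
```

Emit:
arm_command([
  [-0.08,-0.04,-0.12,0,0,0],
  [-0.22,-0.11,-0.24,0,0,0],
  [-0.41,-0.21,-0.36,0,0,0],
  [-0.62,-0.315,-0.36,0,0,0],
  [-0.825,-0.419,-0.36,0,0,0],
])

```text
time_s: 33.65
ee_pos: [0.5377, -0.0082, 0.2184]
eef_rot: [-0.0, 0.132, 0.991, 0.0]
contact_force: [0.1, 0.8, -0.9]
opening: 0.039
grip_force: 40.5
```

Emit:
arm_command([
  [-0.2,-0.1,0,0,0,0],
  [-0.4,-0.2,0,0,0,0],
  [-0.58,-0.3,0,0,0,0],
  [-0.74,-0.38,0,0,0,0],
  [-0.824,-0.418,0,0,0,0],
  [-0.824,-0.418,0,0,0,0],
  [-0.824,-0.418,0,0,0,0],
  [-0.824,-0.418,0,0,0,0],
])

```text
time_s: 34.32
ee_pos: [0.618, -0.0811, 0.218]
eef_rot: [-0.001, 0.133, 0.991, 0.0]
contact_force: [-0.7, 0.3, -1.4]
opening: 0.0388
grip_force: 40.5
```

```bash
python3 -c "
from h import *
T,o=pose();im,d=manip.get_image('wrist');cv2.imwrite('pics/w8.png',im[:,:,::-1])
plan((.62,-.082,.11,164.8),(.62,-.082,.069,164.8))"
```

```text
t 34.37 at [ 0.6181 -0.0809  0.2184] yaw 164.8 F [-0.1669  0.0427 -1.2296] open 0.0389 grip 40.5 tilt [0.0018 0.0002]
   [-0.017 -0.004  0.904] -0.0
  ->  [ 0.62   -0.0819  0.11  ] 164.79297462977436
   [-0.    -0.     0.341] -0.0
  ->  [ 0.62   -0.0819  0.069 ] 164.79297462977436
```

View pics/w8.png

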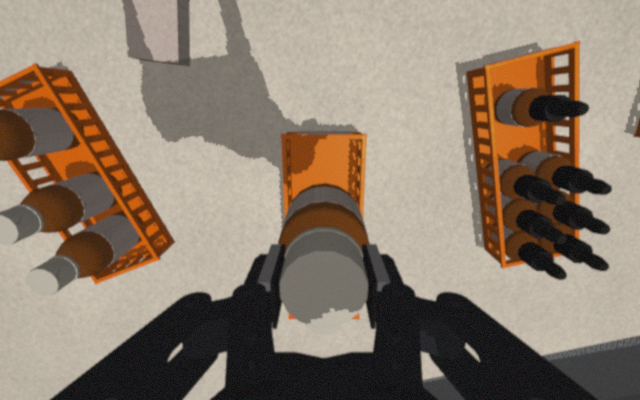

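The wide bottle hangs upright over its basket at (323,230), with the front edge at (322,135). I'll lower it; contact is expected near z = 0.0657.

Emit:
arm_command([
  [0,0,0.15,0,0,0],
  [-0.008,0,0.33,0,0,0],
  [-0.008,0,0.5,0,0,0],
  [-0.008,0,0.67,0,0,0],
  [-0.008,0,0.82,0,0,0],
  [-0.008,0,0.9,0,0,0],
  [-0.008,0,0.9,0,0,0],
])

```text
time_s: 34.95
ee_pos: [0.6175, -0.081, 0.1084]
eef_rot: [-0.003, 0.132, 0.991, 0.0]
contact_force: [-0.6, -0.3, -0.7]
opening: 0.0389
grip_force: 40.5
```

Emit:
arm_command([
  [0,0,0.08,0,0,0],
  [0,0,0.16,0,0,0],
  [0,0,0.23,0,0,0],
  [0,0,0.29,0,0,0],
  [0,0,0.32,0,0,0],
  [0,0,0.335,0,0,0],
  [0,0,0.335,0,0,0],
  [0,0,0.335,0,0,0],
])

```text
time_s: 35.62
ee_pos: [0.6204, -0.0823, 0.0711]
eef_rot: [0.0, 0.133, 0.991, -0.0]
contact_force: [0.4, 0.0, -1.6]
opening: 0.039
grip_force: 40.5
```

Emit:
arm_command([
  [0,0,0.004,0,0,0],
  [0,0,0.008,0,0,0],
  [0,0,0.012,0,0,0],
  [0,0,0.012,0,0,0],
  [0,0,0.012,0,0,0],
])

```text
time_s: 36.03
ee_pos: [0.6203, -0.0822, 0.0697]
eef_rot: [0.0, 0.133, 0.991, 0.0]
contact_force: [0.5, -0.3, -1.9]
opening: 0.0389
grip_force: 40.5
```

Emit:
arm_command([
  [0,0,0.005,0,0,0],
  [0,0,0.01,0,0,0],
  [0,0,0.015,0,0,0],
  [0,0,0.02,0,0,0],
  [0,0,0.02,0,0,0],
  [0,0,0.02,0,0,0],
])

```text
time_s: 36.53
ee_pos: [0.6201, -0.0822, 0.067]
eef_rot: [-0.0, 0.133, 0.991, 0.0]
contact_force: [-1.0, -0.7, -1.2]
opening: 0.0391
grip_force: 40.5
```

Emit:
arm_command([
  [0,0,0.004,0,0,0],
  [0,0,0.008,0,0,0],
  [0,0,0.01,0,0,0],
  [0,0,0.01,0,0,0],
  [0,0,0.01,0,0,0],
])

```text
time_s: 36.95
ee_pos: [0.6202, -0.0822, 0.0659]
eef_rot: [-0.0, 0.133, 0.991, -0.0]
contact_force: [0.2, -0.7, -1.4]
opening: 0.0393
grip_force: 40.5
```

Emit:
arm_command([
  [0,0,0.002,0,0,0],
  [0,0,0.005,0,0,0],
  [0,0,0.005,0,0,0],
  [0,0,0.005,0,0,0],
])

```text
time_s: 37.28
ee_pos: [0.6204, -0.0822, 0.0658]
eef_rot: [0.0, 0.133, 0.991, -0.0]
contact_force: [-0.6, 0.5, 3.3]
opening: 0.0388
grip_force: 40.7
```

Emit:
arm_command([
  [0,0,0.002,0,0,0],
  [0,0,0.004,0,0,0],
  [0,0,0.004,0,0,0],
  [0,0,0.004,0,0,0],
])

```text
time_s: 37.62
ee_pos: [0.6205, -0.0823, 0.0658]
eef_rot: [0.0, 0.133, 0.991, -0.0]
contact_force: [-2.4, -0.0, 5.2]
opening: 0.0388
grip_force: 41.0
```

Emit:
arm_command([
  [0,0,0,0,0,0],
  [0,0,0,0,0,0],
  [0,0,0,0,0,0],
  [0,0,0,0,0,0],
  [0,0,0,0,0,0],
  [0,0,0,0,0,0],
], jaw=0.75)

```text
time_s: 38.12
ee_pos: [0.6202, -0.0822, 0.0646]
eef_rot: [-0.0, 0.133, 0.991, 0.0]
contact_force: [0.1, -1.0, 0.3]
opening: 0.0642
grip_force: 0.0
```

Emit:
arm_command([
  [0,0,-0.1,0,0,0],
  [0,0,-0.25,0,0,0],
  [0,0,-0.4,0,0,0],
  [0,0,-0.6,0,0,0],
  [0,0,-0.8,0,0,0],
  [0,0,-1,0,0,0],
  [0,0,-1,0,0,0],
])

```text
time_s: 38.7
ee_pos: [0.6241, -0.0829, 0.1924]
eef_rot: [0.006, 0.133, 0.991, -0.0]
contact_force: [0.9, -1.0, 1.5]
opening: 0.0643
grip_force: 0.0
```

Emit:
arm_command([
  [0,0,-0.2,0,0,0],
  [0.2,0,-0.4,0,0,0],
  [0.4,0,-0.6,0,0,0],
  [0.6,0,-0.7,0,0,0],
  [0.9,0,-0.7,0,0,0],
  [0.9,0,-0.7,0,0,0],
  [0.9,0,-0.7,0,0,0],
])

```text
time_s: 39.28
ee_pos: [0.5145, -0.0533, 0.2692]
eef_rot: [0.0, 0.132, 0.991, -0.0]
contact_force: [0.2, -0.4, 0.3]
opening: 0.0638
grip_force: 0.0
```

Run:
```python
from h import *
im,d=manip.get_image('scene');cv2.imwrite('pics/s4.png',cv2.resize(im[110:310,110:510,::-1],None,fx=2,fy=2,interpolation=3))
p=cloud('scene',d)
for k,c,z in(('square',(.5184,.3623),.099),('tall',(.4915,-.3539),.128),('drop',(.602,.1389),.107),('wide',(.6204,-.0822),.093)):
    q=p[(np.hypot(p[...,0]-c[0],p[...,1]-c[1])<.025)&(p[...,2]>z-.006)&(p[...,2]<z+.02)];print(k,len(q),q.mean(0),np.percentile(q[:,2],97),'want top',z)
t0=cloud('scene',np.load('pics/scene0.npy'))
for k,c in(('short',(.434,.198)),('long',(.417,-.198))):
    for g in(t0,p):
        q=g[(np.hypot(g[...,0]-c[0],g[...,1]-c[1])<.065)&(g[...,2]>.015)];print(k,cv2.minAreaRect((q[:,:2]*1000).astype(np.float32)))
print(manip.get_obs()['time_s'],manip.get_obs()['ee_pos'])
```

```text
square 96 [0.5219 0.3598 0.0981] 0.10125098316903394 want top 0.099
tall 85 [ 0.4949 -0.3523  0.1274] 0.1297766749109821 want top 0.128
drop 19 [0.6035 0.1377 0.1051] 0.10765396335447346 want top 0.107
wide 198 [ 0.6235 -0.0823  0.0925] 0.09471543913903907 want top 0.093
short ((435.1419677734375, 199.8489990234375), (73.14216613769531, 49.85089874267578), 41.36516189575195)
short ((434.2602844238281, 199.9554901123047), (74.30300903320312, 50.64054870605469), 40.1004638671875)
long ((416.8829040527344, -196.85055541992188), (52.32532501220703, 94.12176513671875), 67.4657974243164)
long ((416.81146240234375, -196.95155334472656), (52.53546905517578, 93.74976348876953), 68.5224609375)
39.3333 [ 0.5157 -0.0537  0.2692]
```

View pics/s4.png

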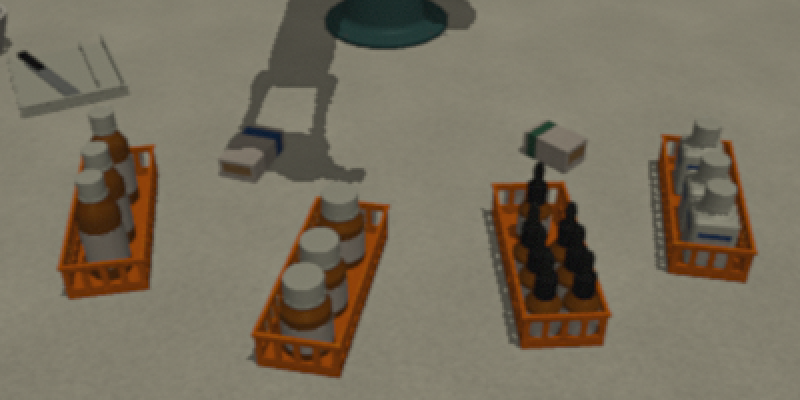

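All four bottles stand upright at the front of their own baskets, with front caps at (103,120), (340,200), (538,175) and (706,130) in the crop. The cartons haven't moved and the arm is clear.

```bash
python3 -c "
from bench import manip
print(manip.sign_off())"
```

```text
the job is handed in; nothing more can be done
None
```

All four bottles were set down standing upright in the free front space of their own baskets, the cartons were left where they lay, and the job was handed in at about 39 s of the 109 s allowed.

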